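# Catch the falling lid of the feather case and lower it shut

### The arm

A 7-joint arm with a two-finger parallel gripper is mounted at the origin on the work surface. World frame = base frame: x ahead of the robot, y to its left, z up, the work surface at z = 0. Lengths are in m, angles in degrees, forces in N, time in s.
With the tool pointing down it reaches from about 0.4 to 0.85 m from the base axis. Payload 4.4 kg.
Tool frame: the origin (TCP) lies at the very end of the fingers, on their centre line; the grasp point (between the pads) lies 19 mm behind it; z points along the fingers, y is the line along which they close (so a half turn about z gives the same grasp; the last joint's range is limited). The gripper opens to 94 mm and grips with 3 to 60 N. Pads are 16 mm wide; open, the fingers measure 119 mm over their backs; the gripper's body (75 mm by 177 mm) begins 78 mm behind the grasp point.
Start: joints at [-77.109, 36.005, 2.206, 86.941, -1.547, 57.084, -1.146], TCP at [0.186, 0.623, 0.205] pointing down, gripper open.
Joint ranges: [-175.42, 175.42], [-21.48, 121.26], [-71.46, 75.88], [10.55, 141.38], [-63.04, 243.04], [13.31, 113.54], [-168.57, 168.57]. Speed limits (degrees/s): [147.25, 147.25, 180, 180, 180, 180, 180].

### API

Orientations are given as a 3x3 rotation matrix whose columns are the frame's x, y, z axes.
In Python, from bench import readout, capture, camera_model, order gives the robot as it stands.
- The arm moves only by the tool apply_moves, never from a script. Its argument "commands" is a list that holds one entry, the list of rows, each a list of 5 numbers: the shift along the tool's x, y, z in units of 15 cm (1.0 is 15 cm), then the turn about the tool's z in units of pi rad (1.0 is pi rad), then the finger opening in mm, from 0 to 94. A call has 1 to 20 rows; each row is the pose to reach, as a shift and turn from the pose commanded when the call began, along the tool's axes at that moment, turning the shorter way round; what a row does not reach only later rows make up. A row lasts 1/12 s, in which the tool goes at most 41.7 mm and 7.16 degrees, less where a joint would pass 70% of its speed; a pose out of reach is approached as far as the arm can. A call with a number of a shift or a turn outside -1 to 1 is refused whole. A call with a gripper value outside its range is refused whole. The fingers move at their own pace and stop on an object; "newtons" is the grip in N (left out, the last holds). Time passes only in rows, so rows that repeat a pose let the fingers close. It gives the time, the measured TCP pose, the force, the opening and the grip force at its end, in the units of the state.
- readout.get_state(): the state, without advancing time (a new reading comes with each control period).
- capture(name): name is "scene" or "side" or "wrist"; returns the picture (400x640x3 uint8, red, green, blue); there is no depth.
- camera_model(name): a dict with "intrinsics" (3x3 intrinsics, pixels), "R" (3x3) and "t" (3): a world point X has camera coordinates R X + t; the wrist camera has in their place "hand_eye" (4x4, takes a point from camera to tool coordinates, whose origin is the TCP and whose axes are the flange's). Camera axes: x right, y down, z forward; pixel columns grow to the right and rows downward; lengths in m; the calibration is good to about 2 mm. A picture is of the moment at which its call begins: read the wrist's pose just before it. camera_model takes no time and is no camera call.
- order.hand_in(): hands the job in; it is judged then, once.
The state is a dict: "clock": time; "q": joint angles; "dq": joint speeds; "joint_efforts": joint torques, N m; "tcp_pos": TCP position; "orientation": TCP orientation; "force": force on the tool from outside, world axes, zero at the start; "torque": the same for the moment, N m; "width": finger opening in m; "gripper_force": force on a finger pad.
Only numpy, scipy, OpenCV 4.12 (cv2) and the standard library are available. Lean on these libraries where they do the work, as an engineer would, in place of code of your own. Each camera call takes 0.05 s, during which the arm holds its last target. There are 200 camera calls.

### The job

The glass-lidded feather case stands open. Without gripping anything, tip its lid forward from behind with your fingertips until it starts to fall by itself, then catch it on the outside of your fingers under its front lip and lower it gently until it is fully shut, so that the glass never bangs down. Do not pinch or force the lid, leave the other things on the bench where they are, and finish with the hand clear of everything.

Things in the scene. Friction and masses are not known exactly. Their poses are not given: they have to be found in the camera images.
- case: dark wooden specimen case, 150 deep (x) x 240 wide (y) x 75 mm high, walls 10, plinth 3 mm proud; feathers and bones inside; fixed to the bench. Origin: centre of its underside, on the bench. Its front faces its own -x, roughly to world -y (the robot's right); its x axis runs from the front to the hinged rear edge
- lid: its lid: wooden frame 240 wide, 16 mm thick, glass pane, about 0.4 kg. Origin: mid hinge line. -x runs from hinge to front edge (150 mm), z out of the outer face; the underside is z = 0. A finger lip 200 wide, 10 mm thick (z 0 to 10, edges rounded 3 mm) stands out 26 mm more, to x = -176; shut, it overhangs the case front with 75 mm free below
- lid_lip (a point): middle of the lip's extreme front edge on its underside, at (-176, 0, 0) mm in the lid's axes
- lid_hinge (a point): middle of the hinge line, on the case at (75, 0, 75.5) mm in the case's axes; the hinge line runs along the case's y axis. Does not move
- lid_angle (a joint): lid angle in rad: 0 shut, 1.57 upright, 1.75 back on its stop; starts at 1.45 to 1.62, at rest. Lip edge = hinge + 176 mm x (-cos, +sin) of it in the case's x-z plane. Damped hinge (0.4 N m s/rad, friction 0.06 N m): stays put between about 1.33 and 1.62; below about 1.25 it falls by itself, slowly at first, in 2 to 4 s, and bangs shut unless held; 1.5 to 2.5 N at the lip carries it
- tub: clear plastic tub 110 x 85 x 50 mm high with copper wire coils, loose, behind the case (its +x side), 220 to 250 mm from its centre; origin under its centre
- flask: small amber glass bottle with a glass stopper, 48 mm diameter, 70 mm high, loose, behind the case; origin under its centre
- brush: blue toothbrush lying on the bench along its x axis, 172 mm long, 12 wide, 17 high, loose, beside the case (its -y side, away from the robot); origin on the bench, 4 mm from its middle

How it is judged (in metres and radians):
On the way, in this order (a step that is already met when the one before it is completed fails the run):
1. the lid is tipped forward past its balance point (below 1.22 rad) (value of joint lid_angle below 1.22 rad).
2. the falling lid is caught: between 0.2 and 0.75 rad it bears on the fingers and sinks slower than 0.3 rad/s, for 0.2 s (contact force between the fingers and lid above 0.3 N and value of joint lid_angle between 0.2 and 0.75 rad and velocity of joint lid_angle between -0.3 and 0.3 rad/s), for 0.2 s.
3. the lid is shut (below 0.02 rad) (value of joint lid_angle below 0.02 rad), for 0.2 s.
At the end, for the whole second after the job is handed in: the lid lies shut and at rest (below 0.02 rad, about 3 mm at the lip), and the tub, bottle and brush are within 10 mm of where they were (value of joint lid_angle below 0.02 rad and angular speed of lid below 0.05 rad/s and distance of each of tub, flask, brush from where it was at the start of the episode below 0.01 m); the robot touches nothing.
It fails at once if the lid bangs down: faster than 0.45 rad/s (8 cm/s at the lip) within the last 0.1 rad (value of joint lid_angle below 0.1 rad and velocity of joint lid_angle below -0.45 rad/s).
It fails at once if the lid is forced: more than 30 N between fingers and lid (contact force between the fingers and lid above 30 N).
It fails at once if the lid is pinched between the fingers: the grasp point lies within its edge, with more than 8 N on it (contact force between the fingers and lid above 8 N and z of the grasp point in the frame of lid between 0 and 0.014 m and x of the grasp point in the frame of lid between -0.176 and -0.05 m and y of the grasp point in the frame of lid between -0.125 and 0.125 m).
It fails at once if a thing on the bench is lifted, knocked over or pushed more than 10 mm (distance of any of tub, flask, brush from where it was at the start of the episode above 0.01 m).
It also fails if it takes over 48 s, if anything falls off the work surface, if the arm or the gripper's body presses on something with over 40 N, if the wrist force passes 120 N, or if a joint passes its speed limit or range.

## Working session

There is one attempt and no reset: what is moved stays moved. The work goes in short steps, Python scripts to look and compute and a tool call to move; the robot and the scene stay as the last step left them, time stands still between calls to the robot, and variables do not carry over. Pictures are saved under pics/ and viewed, at most 10 in all, crops included, and the job is handed in when it is done.

Besides the shell and the picture viewer there is one more tool, called in YAML: its name, and indented under it one key for each argument. apply_moves: Moves the arm, as the interface text tells. Shifts and turns lie within -1 to 1; 1 stands for 15 cm of shift or pi rad of turn. Its arguments: {"type":"object","properties":{"commands":{"type":"array","items":{"type":"array","items":{"type":"array","items":{"type":"number"}}}},"newtons":{"type":"number"}},"required":["commands"]}

```bash
mkdir -p pics; cat > h.py <<'E'
import numpy as np, cv2
from bench import readout, capture, camera_model, order
def save(n,im): cv2.imwrite('pics/'+n+'.png',im[:,:,::-1])
def ray(name,uv):
    m=camera_model(name);K=np.array(m['intrinsics']);R=np.array(m['R']);t=np.array(m['t'])
    d=R.T@np.linalg.inv(K)@np.array([uv[0],uv[1],1.]);return -R.T@t,d/np.linalg.norm(d)
def plane(name,uv,z):
    o,d=ray(name,uv);return o+d*(z-o[2])/d[2]
def proj(name,X):
    m=camera_model(name);c=np.array(m['R'])@np.array(X)+np.array(m['t']);p=np.array(m['intrinsics'])@c;return p[:2]/p[2]
def tri(a,ua,b,ub):
    o1,d1=ray(a,ua);o2,d2=ray(b,ub)
    s=np.linalg.lstsq(np.c_[d1,-d2],o2-o1,rcond=None)[0]
    p,q=o1+s[0]*d1,o2+s[1]*d2;return (p+q)/2,np.linalg.norm(p-q)
E
python3 - <<'E'
from h import *
np.set_printoptions(precision=3,suppress=True)
for n in('scene','side'):
    im=capture(n);save(n+'0',im);np.save('pics/'+n+'0.npy',im);m=camera_model(n);print(n,ray(n,(320,200)),m['intrinsics'][0][0])
s=readout.get_state();print(s)
E
```

```text
scene (array([1.028, 0.495, 0.735]), array([-0.46 , -0.461, -0.759])) 499.5983958399611
side (array([ 0.48 , -0.564,  0.54 ]), array([ 0.151,  0.794, -0.589])) 380.11211427045737
{'clock': 0.1, 'q': array([-77.11 ,  36.054,   2.203,  86.989,  -1.546,  57.084,  -1.145]), 'dq': array([ 0.001, -0.18 , -0.093, -0.166, -0.056,  0.027,  0.014]), 'joint_efforts': array([  0.003, -55.079,   1.147, -18.712,  -0.052,   0.019,   0.   ]), 'tcp_pos': array([0.186, 0.622, 0.205]), 'orientation': array([[-0.958,  0.287, -0.   ],
       [ 0.287,  0.958, -0.002],
       [-0.   , -0.002, -1.   ]]), 'force': array([ 0.982, -0.281, -0.761]), 'torque': array([ 0.012, -0.049,  0.036]), 'gripper_force': 0.0, 'width': 0.09395612008375535}
```

View pics/scene0.png

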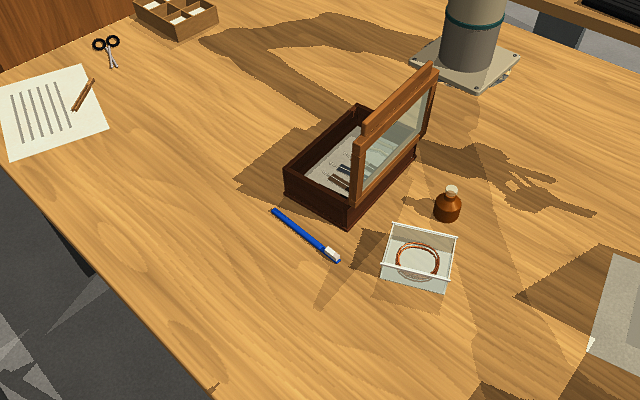

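View pics/side0.png

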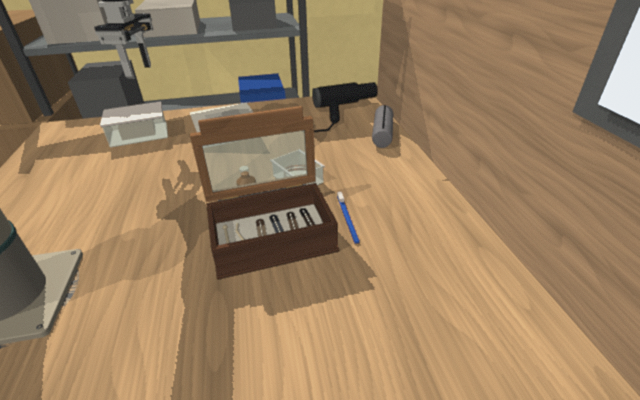

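View crops.

Scene shows the open case with lid edges (352,205)-(437,65), the bottle at (447,205), the tub at (420,258), the brush (272,210)-(338,262). The side view shows the case front, corners near (217,274) and (337,251). I'll enlarge these for precise corners.

```bash
python3 - <<'E'
from h import *
for n,(x,y,w,h) in dict(scene=(260,55,210,165),side=(185,95,185,185)).items():
    im=np.load('pics/%s0.npy'%n)[y:y+h,x:x+w]
    k=3.6 if n=='scene' else 3.2
    save(n+'c',cv2.resize(im,None,fx=k,fy=k,interpolation=cv2.INTER_CUBIC))
E
```

```text
(no output)
```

View pics/scenec.png

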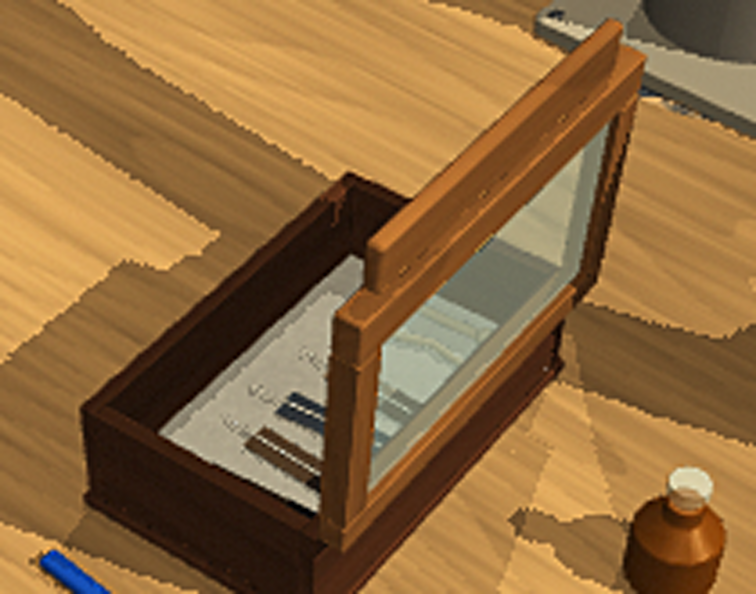

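View pics/sidec.png

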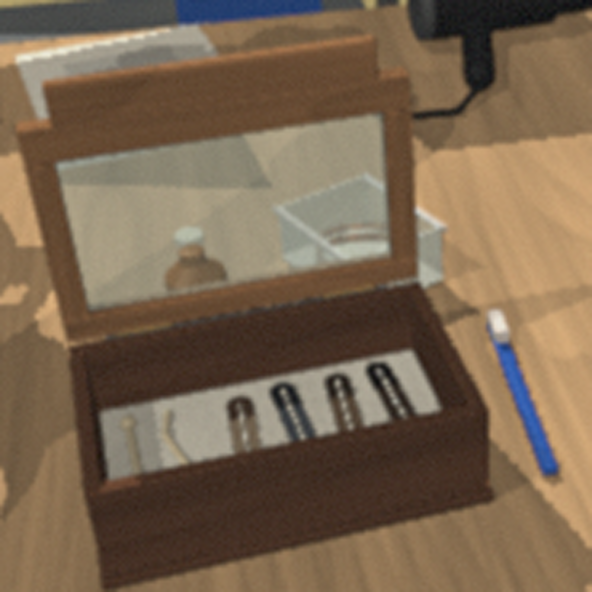

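Scene crop: case top corners near (85,408) and (348,175), lip edge (372,245)-(615,22). Side crop: front top corners (95,487) and (487,407), hinge ends (72,347) and (418,287), lip ends (45,85) and (377,40).

```bash
python3 - <<'E'
from h import *
np.set_printoptions(precision=4,suppress=True)
S=lambda u,v:(260+u/3.6,55+v/3.6)
D=lambda u,v:(185+u/3.2,95+v/3.2)
FR=plane('side',D(487,407),.075);FL=plane('side',D(95,487),.075)
RL=plane('side',D(72,347),.075);RR=plane('side',D(418,287),.075)
print('side FL FR RL RR',FL,FR,RL,RR,np.linalg.norm(FR-FL),np.linalg.norm(RR-RL),np.linalg.norm(RR-FR))
a=plane('scene',S(85,408),.075);b=plane('scene',S(348,175),.075);c=plane('scene',S(312,560),.075)
print('scene FR FL RR',a,b,c,np.linalg.norm(a-b),np.linalg.norm(c-a))
print('tri FR',tri('scene',S(85,408),'side',D(487,407)))
print('plinth',plane('side',D(105,588),.0),plane('side',D(492,495),0),plane('scene',S(85,500),0),plane('scene',S(565,372),0))
# lip ends
print('lipR',tri('scene',S(372,240),'side',D(377,40)));print('lipL',tri('scene',S(615,22),'side',D(45,85)))
print('frameR',tri('scene',S(335,312),'side',D(410,73)))
# things
for n,uv,z in(('flask',(447,214),.02),('tubtop1',(392,224),.05),('tubtop2',(459,236),.05),('tubtop3',(449,278),.05),('tubtop4',(380,264),.05),('br1',(273,211),.01),('br2',(338,261),.01)):print(n,plane('scene',uv,z))
E
```

```text
side FL FR RL RR [ 0.3858 -0.0337  0.075 ] [ 0.6162 -0.0151  0.075 ] [0.3688 0.1056 0.075 ] [0.6009 0.1217 0.075 ] 0.23124479926094138 0.23266869715617103 0.1376572976839832
scene FR FL RR [ 0.617  -0.0088  0.075 ] [ 0.384  -0.0311  0.075 ] [0.6147 0.144  0.075 ] 0.23410756844239583 0.15278540925734843
tri FR (array([ 0.6163, -0.0111,  0.0722]), np.float64(0.001964492094299678))
plinth [ 0.3779 -0.0391  0.    ] [ 0.6204 -0.0132  0.    ] [ 0.6189 -0.0156 -0.    ] [0.3644 0.1198 0.    ]
lipR (array([0.582 , 0.1421, 0.2484]), np.float64(0.0051421220971153685))
lipL (array([0.3852, 0.1263, 0.2475]), np.float64(0.0024553236392412013))
frameR (array([0.6029, 0.142 , 0.2237]), np.float64(0.002715609461297565))
flask [0.4634 0.2563 0.02  ]
tubtop1 [0.5692 0.2086 0.05  ]
tubtop2 [0.5137 0.3082 0.05  ]
tubtop3 [0.5943 0.3419 0.05  ]
tubtop4 [0.6471 0.2447 0.05  ]
br1 [0.6676 0.0075 0.01  ]
br2 [0.6687 0.1727 0.01  ]
```

apply_moves:
  commands:
    - [[-0.1,-0.08,-0.02,0,0],[-0.3,-0.23,-0.05,0,0],[-0.5,-0.38,-0.05,0,0],[-0.7,-0.54,-0.05,0,0],[-0.88,-0.68,-0.05,0,0],[-1,-0.77,-0.05,0,0],[-1,-0.77,-0.05,0,0]]

```text
clock: 0.68
tcp_pos: [0.3013, 0.4635, 0.2129]
orientation: [[-0.956, 0.294, 0.002], [0.294, 0.956, -0.004], [-0.003, -0.003, -1.0]]
force: [0.3, -0.0, -0.3]
width: 0.051
gripper_force: 0.0
```

apply_moves:
  commands:
    - [[-0.1,-0.08,0,0,0],[-0.3,-0.23,0,0,0],[-0.5,-0.38,0,0,0],[-0.7,-0.54,0,0,0],[-0.88,-0.68,0,0,0],[-1,-0.77,0,0,0],[-1,-0.77,0,0,0],[-1,-0.77,0,-0.03,0],[-1,-0.77,0,-0.065,0],[-1,-0.77,0,-0.1,0],[-1,-0.77,0,-0.1206,0],[-1,-0.77,0,-0.1206,0]]

```text
clock: 1.68
tcp_pos: [0.4066, 0.3169, 0.2127]
orientation: [[-0.996, -0.091, -0.001], [-0.091, 0.996, 0.001], [0.001, 0.001, -1.0]]
force: [-0.7, 0.4, -0.3]
width: 0.0006
gripper_force: 0.0
```

```bash
python3 - <<'E'
from h import *
np.set_printoptions(precision=4,suppress=True)
s=readout.get_state();print(s['clock'],s['tcp_pos'],s['orientation'],s['force'],s['width'])
H=np.array([.4865,.127,.0755]);d=H+[-.088*.09,.996*.09,.1345]-s['tcp_pos'];print('units',s['orientation'].T@d/.15)
E
```

```text
1.6833 [0.4066 0.3169 0.2127] [[-0.9958 -0.0913 -0.0009]
 [-0.0913  0.9958  0.0008]
 [ 0.0009  0.0008 -1.    ]] [-0.6793  0.3819 -0.2603] 0.0006417072168843368
units [-0.4169 -0.7092  0.0173]
```

apply_moves:
  commands:
    - [[-0.08,-0.14,0,0,0],[-0.2,-0.34,0.02,0,0],[-0.32,-0.54,0.02,0,0],[-0.4,-0.68,0.02,0,0],[-0.417,-0.71,0.02,0,0],[-0.417,-0.71,0.02,0,0],[-0.417,-0.71,0.02,0,0]]

```text
clock: 2.27
tcp_pos: [0.4783, 0.2164, 0.2098]
orientation: [[-0.996, -0.088, -0.001], [-0.088, 0.996, 0.001], [0.001, 0.001, -1.0]]
force: [-1.5, -0.3, -0.0]
width: 0.0004
gripper_force: 0.0
```

```bash
python3 - <<'E'
from h import *
np.set_printoptions(precision=4,suppress=True)
s=readout.get_state();print(s['clock'],s['tcp_pos'],s['force'])
a=capture('scene')[40:300,250:500];b=capture('side')[60:290,150:400]
save('c1',np.hstack([cv2.resize(a,(400,416)),cv2.resize(b,(400,416))]))
E
```

```text
2.2667 [0.4783 0.2164 0.2098] [-1.4633 -0.3236 -0.0319]
```

View pics/c1.png

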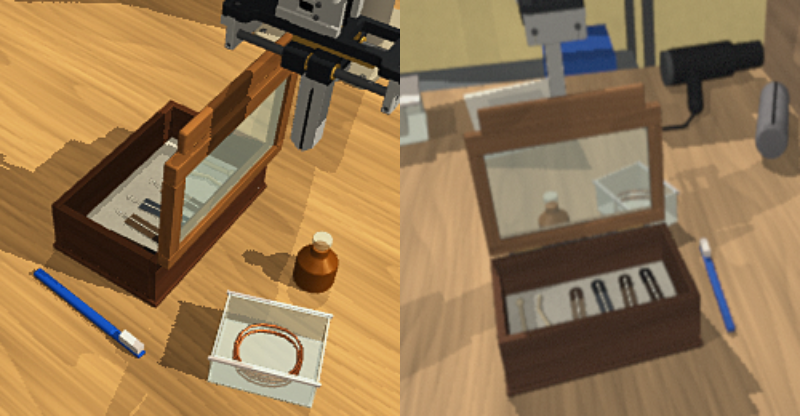

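The fingers hang closed behind the lid, at about (308,110) in the left half, clear of tub and bottle. Next I push the lid part-way.

apply_moves:
  commands:
    - [[0,-0.1,0,0,0],[0,-0.25,0,0,0],[0,-0.35,0,0,0],[0,-0.39,0,0,0],[0,-0.43,0,0,0],[0,-0.47,0,0,0],[0,-0.51,0,0,0],[0,-0.55,0,0,0],[0,-0.58,0,0,0],[0,-0.6,0,0,0],[0,-0.62,0,0,0],[0,-0.62,0,0,0]]

```text
clock: 3.37
tcp_pos: [0.4873, 0.121, 0.2098]
orientation: [[-0.996, -0.087, -0.0], [-0.087, 0.996, -0.001], [0.001, -0.001, -1.0]]
force: [-0.2, -0.5, -0.7]
width: 0.0004
gripper_force: 0.0
```

```bash
python3 - <<'E'
from h import *
np.set_printoptions(precision=4,suppress=True)
s=readout.get_state();print(s['clock'],s['tcp_pos'],s['force'])
a=capture('scene')[40:240,250:450];b=capture('side')[80:280,180:380]
save('c2',np.hstack([cv2.resize(a,(400,400)),cv2.resize(b,(400,400))]))
E
```

```text
3.3667 [0.4873 0.121  0.2098] [-0.1632 -0.5281 -0.7173]
```

View pics/c2.png

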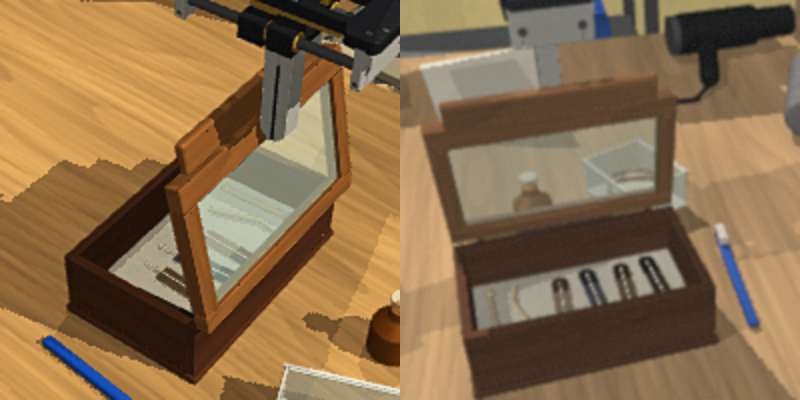

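The lid now leans forward; lip's far end is at (180,148) in the left half and (655,75) in the right.

```bash
python3 - <<'E'
from h import *
H=np.array([.4865,.127,.0755])
for u,v in (((340,113.5),(307.5,118)),((340,115.5),(307.5,118))):
    p,e=tri('scene',u,'side',v);d=p-H;x=d[:2]@[-.088,.996];print(p,e,x,d[2],d[:2]@[.996,.088],np.arctan2(d[2],-x)+.057)
E
```

```text
[0.58481235 0.09976583 0.24342514] 0.0023692734148709755 -0.03577672468760066 0.16792513506575618 0.09552249290613497 1.417883191021891
[0.58591217 0.10172583 0.24198935] 0.0005647056737355725 -0.03392134344638496 0.16648935065876092 0.09679039266297007 1.4268025814492316
```

apply_moves:
  commands:
    - [[0,-0.05,0,0,0],[0,-0.1,0,0,0],[0,-0.15,0,0,0],[0,-0.2,0,0,0],[0,-0.2,0,0,0],[0,-0.2,-0.1,0,0],[0,-0.19,-0.28,0,0],[0,-0.22,-0.4,0,0],[0,-0.4,-0.44,0,0],[0,-0.64,-0.44,0,0],[0,-0.88,-0.44,0,0],[0,-1,-0.36,0,0],[0,-1,-0.15,0,0],[0,-1,0.1,0,0],[0,-1,0.28,0,0],[0,-1,0.365,0,0],[0,-1,0.365,0,0]]

```text
clock: 4.88
tcp_pos: [0.4981, -0.0279, 0.1524]
orientation: [[-0.996, -0.087, -0.006], [-0.087, 0.996, -0.0], [0.006, 0.0, -1.0]]
force: [-0.1, 0.5, 0.4]
width: 0.0004
gripper_force: 0.0
```

```bash
python3 - <<'E'
from h import *
np.set_printoptions(precision=4,suppress=True)
s=readout.get_state();print(s['clock'],s['tcp_pos'],s['force'])
a=capture('scene')[40:240,250:450];b=capture('side')[80:280,180:380]
save('c3',np.hstack([cv2.resize(a,(400,400)),cv2.resize(b,(400,400))]))
E
```

```text
4.8833 [ 0.4981 -0.0279  0.1524] [-0.082   0.5072  0.4024]
```

View pics/c3.png

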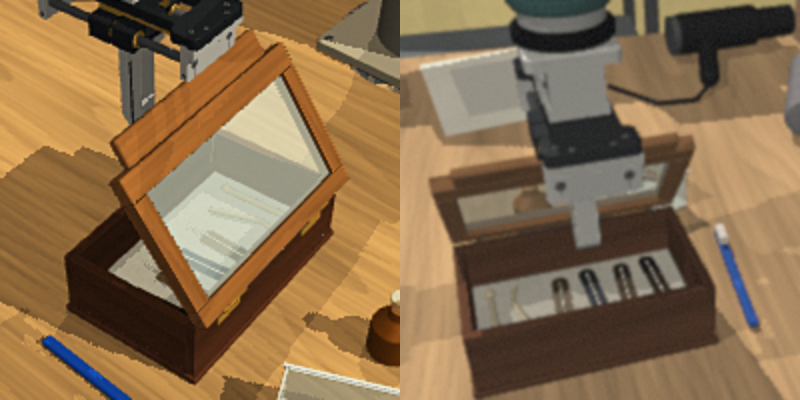

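The lid is falling and the fingers stand in front of it (left half (138,95)). Next I hold and wait for it to land on the finger.

apply_moves:
  commands:
    - [[0,0,0,0,0],[0,0,0,0,0],[0,0,0,0,0],[0,0,0,0,0],[0,0,0,0,0],[0,0,0,0,0],[0,0,0,0,0],[0,0,0,0,0],[0,0,0,0,0],[0,0,0,0,0],[0,0,0,0,0],[0,0,0,0,0],[0,0,0,0,0],[0,0,0,0,0],[0,0,0,0,0],[0,0,0,0,0]]

```text
clock: 6.32
tcp_pos: [0.5005, -0.0274, 0.1552]
orientation: [[-0.996, -0.088, -0.0], [-0.088, 0.996, -0.0], [0.0, -0.0, -1.0]]
force: [-0.4, -1.9, -0.3]
width: 0.0007
gripper_force: 0.9
```

```bash
python3 - <<'E'
from h import *
np.set_printoptions(precision=4,suppress=True)
s=readout.get_state();print(s['clock'],s['tcp_pos'],s['force'],s['torque'])
a=capture('scene')[40:240,250:450];b=capture('side')[80:280,180:380]
save('c4',np.hstack([cv2.resize(a,(400,400)),cv2.resize(b,(400,400))]))
E
```

```text
6.3167 [ 0.5005 -0.0274  0.1552] [-0.3701 -1.8805 -0.2715] [-0.3762 -0.1082 -0.0203]
```

View pics/c4.png

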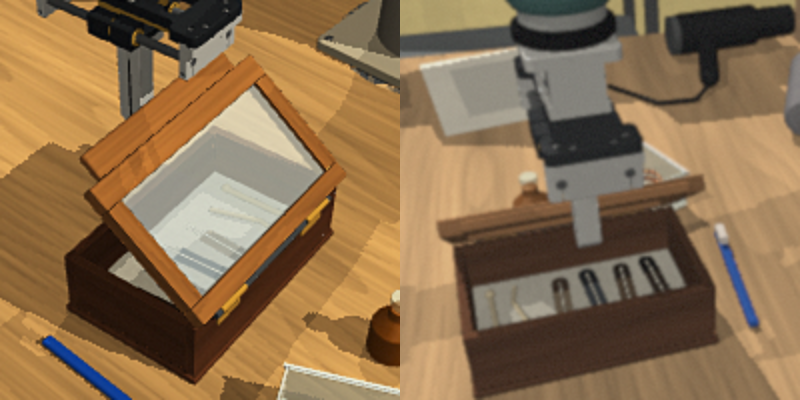

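The lid rests on the outside of the finger (-1.9 N in y, lip at about (100,150) in the left half). Hold briefly, then lower along the arc.

apply_moves:
  commands:
    - [[0,0,0,0,0],[0,0,0,0,0],[0,0,0,0,0],[0,0,0,0,0],[0,-0.015,0.023,0,0],[0,-0.03,0.046,0,0],[0,-0.045,0.069,0,0],[0,-0.06,0.092,0,0],[0,-0.074,0.116,0,0],[0,-0.087,0.14,0,0],[0,-0.087,0.14,0,0]]

```text
clock: 7.33
tcp_pos: [0.5019, -0.0411, 0.1335]
orientation: [[-0.996, -0.087, -0.0], [-0.087, 0.996, -0.001], [0.0, -0.001, -1.0]]
force: [-0.2, -4.3, 0.3]
width: 0.0004
gripper_force: 2.2
```

```bash
cat > ang.py <<'E'
from h import *
import sys
H=np.array([.4865,.127,.0755]);ex=np.array([-.088,.996,0]);el=np.array([.996,.088,0])
def lat(uv,l,name='scene'):
    o,d=ray(name,uv);p=o+d*((l-(o-H)@el)/(d@el));q=p-H;return q@ex,q[2]
E
python3 - <<'E'
from ang import *
np.set_printoptions(precision=4,suppress=True)
s=readout.get_state();print(s['clock'],s['tcp_pos'],s['force'],s['gripper_force'],'relx',(s['tcp_pos']-H)@ex)
for uv in((291,119),(294,124)):
    x,z=lat(uv,.1);print('c4',x,z,np.arctan2(z,-x),np.hypot(x,z))
im=capture('scene');np.save('pics/c5.npy',im)
# background diff colour: wood orange lid mask -> leftmost lid point
hsv=cv2.cvtColor(im,cv2.COLOR_RGB2HSV);print([im[40+v//2,250+u//2] for u,v in((100,150),(30,250),(110,200))])
E
```

```text
7.3333 [ 0.5019 -0.0411  0.1335] [-0.1875 -4.3233  0.3141] 2.158065252006054 relx -0.16880413747280404
c4 -0.13394371402575792 0.11152346196284126 0.6943138238508344 0.17429400762846473
c4 -0.12800142230833228 0.10357618750080079 0.6803134750479545 0.16465840619341932
[array([158,  95,  42], dtype=uint8), array([136, 100,  53], dtype=uint8), array([166,  98,  42], dtype=uint8)]
```

apply_moves:
  commands:
    - [[0,-0.01,0.021,0,0],[0,-0.02,0.042,0,0],[0,-0.03,0.064,0,0],[0,-0.039,0.085,0,0],[0,-0.047,0.107,0,0],[0,-0.055,0.129,0,0],[0,-0.063,0.151,0,0],[0,-0.07,0.173,0,0],[0,-0.076,0.195,0,0],[0,-0.082,0.217,0,0],[0,-0.087,0.229,0,0],[0,-0.087,0.229,0,0]]

```text
clock: 8.38
tcp_pos: [0.5032, -0.0551, 0.0996]
orientation: [[-0.996, -0.086, 0.001], [-0.086, 0.996, -0.002], [-0.001, -0.002, -1.0]]
force: [1.9, -7.7, 0.3]
width: 0.0007
gripper_force: 3.8
```

```bash
python3 - <<'E'
from ang import *
np.set_printoptions(precision=4,suppress=True)
s=readout.get_state();print(s['clock'],s['tcp_pos'],s['force'],s['gripper_force'],'relx',(s['tcp_pos']-H)@ex)
a=capture('scene')[40:240,250:450];b=capture('side')[80:280,180:380]
save('c6',np.hstack([cv2.resize(a,(400,400)),cv2.resize(b,(400,400))]))
E
```

```text
8.3833 [ 0.5032 -0.0551  0.0996] [ 1.8588 -7.6996  0.2879] 3.8241732493042946 relx -0.18286089807210928
```

View pics/c6.png

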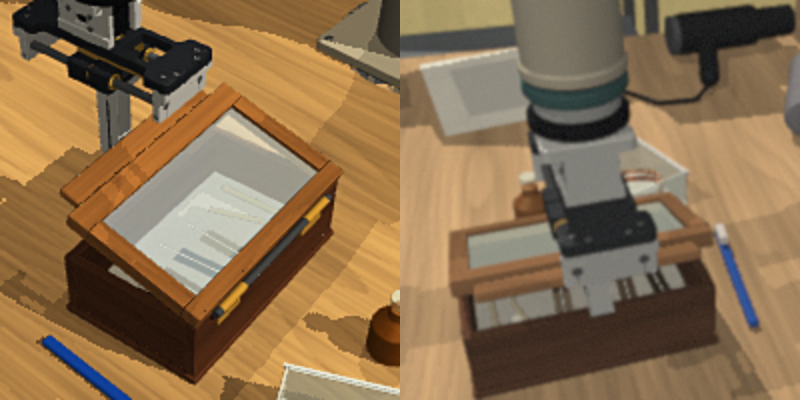

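Lip corner is at about (62,187) left half; by finger position the lid is near 0.24 rad. Continue slowly along the arc, letting friction carry the load.

apply_moves:
  commands:
    - [[0,-0.002,0.013,0,0],[0,-0.005,0.026,0,0],[0,-0.008,0.04,0,0],[0,-0.011,0.054,0,0],[0,-0.014,0.068,0,0],[0,-0.016,0.082,0,0],[0,-0.018,0.096,0,0],[0,-0.02,0.11,0,0],[0,-0.02,0.11,0,0]]

```text
clock: 9.23
tcp_pos: [0.5036, -0.0592, 0.0832]
orientation: [[-0.996, -0.086, 0.001], [-0.086, 0.996, -0.003], [-0.001, -0.003, -1.0]]
force: [1.5, -9.4, -0.8]
width: 0.0005
gripper_force: 5.0
```

```bash
python3 - <<'E'
from ang import *
np.set_printoptions(precision=4,suppress=True)
s=readout.get_state();print(s['clock'],s['tcp_pos'],s['force'],s['gripper_force'],'relx',(s['tcp_pos']-H)@ex)
for uv in((281,133.5),(283,140)):
    x,z=lat(uv,.1);print('c6',x,z,np.arctan2(z,-x),np.hypot(x,z))
a=capture('scene')[40:240,250:450];b=capture('side')[80:280,180:380]
save('c7',np.hstack([cv2.resize(a,(400,400)),cv2.resize(b,(400,400))]))
E
```

```text
9.2333 [ 0.5036 -0.0592  0.0832] [ 1.4655 -9.4342 -0.8037] 4.977042842656374 relx -0.18695805285529743
c6 -0.16165318431750733 0.06416523396060493 0.37785828550919837 0.17392219308992504
c6 -0.15843354603795062 0.05033541795607101 0.30762139062919247 0.16623730872151346
```

View pics/c7.png

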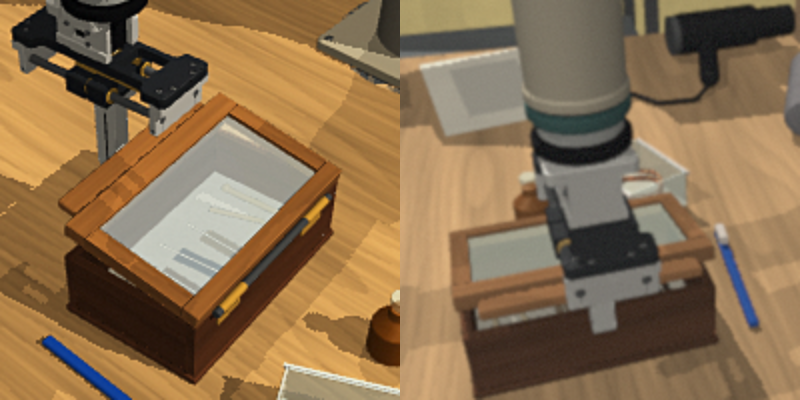

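Lip corner at about (59,203) in the left half; the lid keeps sinking with the finger. From here I'll track its corner numerically.

```bash
cat >> ang.py <<'E'
def meas():
    im=capture('scene').astype(int)
    hsv=cv2.cvtColor(im.astype(np.uint8),cv2.COLOR_RGB2HSV)
    # reddish lid wood vs table: ratio G/R
    R,G,B=im[...,0],im[...,1],im[...,2]
    m=((G<0.68*R)&(R>85))[100:230,262:330]
    m=cv2.morphologyEx(m.astype(np.uint8),cv2.MORPH_OPEN,np.ones((3,3)))
    n,l,st,_=cv2.connectedComponentsWithStats(m);k=1+np.argmax(st[1:,4]);v,u=np.nonzero(l==k)
    x0=u.min();vv=v[u<=x0+1];uv=(262+x0,100+vv.mean());x,z=lat(uv,.1)
    print('corner',uv,st[k,4],vv.min()+100,vv.max()+100,'theta~',np.arctan2(z,-x)-.03,'r',np.hypot(x,z))
E
python3 - <<'E'
from ang import *
for uv in((279.5,141),(279.5,143)):
    x,z=lat(uv,.1);print(x,z,np.arctan2(z,-x),np.hypot(x,z))
meas()
# where shut: predicted pixel of far lip corners
for th in(0,.05,.1,.15,.2,.25):
    P=[H+.1*el+ex*(-.176*np.cos(th)+w*np.sin(th))+np.array([0,0,.176*np.sin(th)+w*np.cos(th)]) for w in(0,.01)];print(th,[proj('scene',p) for p in P])
E
```

```text
-0.16767428737407009 0.04280723152359024 0.24996056570077216 0.17305237853643185
-0.1682836253261608 0.03753845068365892 0.21947341333077278 0.1724195865690588
corner (np.int64(280), np.float64(140.0)) 1608 138 142 theta~ 0.24091961124584896 r 0.17237311235691247
0 [array([278.18140578, 155.9808493 ]), array([277.70664325, 152.14986827])]
0.05 [array([277.85220649, 152.66327672]), array([277.57352939, 148.8942381 ])]
0.1 [array([277.69638605, 149.40452496]), array([277.61876585, 145.70640726])]
0.15 [array([277.71812465, 146.21247802]), array([277.84637481, 142.59456231])]
0.2 [array([277.92145366, 143.09527635]), array([278.2601912 , 139.56714104])]
0.25 [array([278.31022159, 140.06131139]), array([278.86382468, 136.63282309])]
```

apply_moves:
  commands:
    - [[0,-0.002,0.014,0,0],[0,-0.005,0.028,0,0],[0,-0.007,0.042,0,0],[0,-0.009,0.056,0,0],[0,-0.011,0.07,0,0],[0,-0.012,0.084,0,0],[0,-0.013,0.098,0,0],[0,-0.014,0.11,0,0],[0,-0.014,0.11,0,0]]

```text
clock: 10.13
tcp_pos: [0.5038, -0.0617, 0.0666]
orientation: [[-0.996, -0.085, 0.001], [-0.085, 0.996, -0.003], [-0.001, -0.003, -1.0]]
force: [1.5, -10.3, -1.7]
width: 0.0003
gripper_force: 5.4
```

```bash
python3 - <<'E'
from ang import *
np.set_printoptions(precision=4,suppress=True)
s=readout.get_state();print(s['clock'],s['tcp_pos'],s['force'],s['gripper_force'],'relx',(s['tcp_pos']-H)@ex)
meas()
E
```

```text
10.1333 [ 0.5038 -0.0617  0.0666] [  1.4726 -10.2869  -1.6748] 5.4339728923514485 relx -0.18944653045189308
corner (np.int64(279), np.float64(145.71428571428572)) 1512 144 147 theta~ 0.14181392961101713 r 0.17297472911868836
```

apply_moves:
  commands:
    - [[0,-0.002,0.014,0,0],[0,-0.003,0.028,0,0],[0,-0.004,0.042,0,0],[0,-0.005,0.056,0,0],[0,-0.006,0.07,0,0],[0,-0.007,0.084,0,0],[0,-0.008,0.098,0,0],[0,-0.008,0.11,0,0],[0,-0.008,0.11,0,0]]

```text
clock: 10.93
tcp_pos: [0.5039, -0.0628, 0.05]
orientation: [[-0.996, -0.085, 0.001], [-0.085, 0.996, -0.003], [-0.001, -0.003, -1.0]]
force: [1.0, -11.0, -2.5]
width: 0.0003
gripper_force: 5.4
```

```bash
python3 - <<'E'
from ang import *
np.set_printoptions(precision=4,suppress=True)
s=readout.get_state();print(s['clock'],s['tcp_pos'],s['force'],s['gripper_force'],'relx',(s['tcp_pos']-H)@ex)
meas()
E
```

```text
10.9333 [ 0.5039 -0.0628  0.05  ] [  1.0108 -11.0371  -2.4673] 5.3687699139118195 relx -0.19054741071917916
corner (np.int64(280), np.float64(151.71428571428572)) 1394 150 153 theta~ 0.05678991661837102 r 0.1703211114158683
```

apply_moves:
  commands:
    - [[0,0,0.01,0,0],[0,0,0.02,0,0],[0,0,0.03,0,0],[0,0,0.04,0,0],[0,0,0.05,0,0],[0,0,0.055,0,0],[0,0,0.055,0,0]]

```text
clock: 11.57
tcp_pos: [0.5049, -0.0628, 0.0429]
orientation: [[-0.996, -0.085, 0.003], [-0.085, 0.996, -0.003], [-0.003, -0.004, -1.0]]
force: [0.0, -10.7, 5.2]
width: 0.0004
gripper_force: 5.3
```

```bash
python3 - <<'E'
from ang import *
np.set_printoptions(precision=4,suppress=True)
s=readout.get_state();print(s['clock'],s['tcp_pos'],s['force'],s['gripper_force'],'relx',(s['tcp_pos']-H)@ex)
meas()
E
```

```text
11.5667 [ 0.5049 -0.0628  0.0429] [  0.0397 -10.7366   5.1611] 5.344668924808502 relx -0.19062354931599929
corner (np.int64(280), np.float64(151.77777777777777)) 1320 150 154 theta~ 0.055757658357575915 r 0.17032600324280242
```

apply_moves:
  commands:
    - [[0,0,0.055,0,0],[0,0,0.055,0,0],[0,-0.02,0.05,0,0],[0,-0.05,0.05,0,0],[0,-0.1,0.05,0,0],[0,-0.2,0.05,0,0],[0,-0.4,0.05,0,0],[0,-0.6,0.03,0,0],[0,-0.8,-0.1,0,0],[0,-0.9,-0.2,0,0],[0,-0.9,-0.2,0,0],[0,-0.9,-0.2,0,0],[0,-0.9,-0.2,0,0]]

```text
clock: 12.7
tcp_pos: [0.5146, -0.1918, 0.0713]
orientation: [[-0.996, -0.09, -0.001], [-0.09, 0.996, 0.002], [0.001, 0.002, -1.0]]
force: [0.2, -0.4, -0.2]
width: 0.0003
gripper_force: 0.0
```

```bash
python3 - <<'E'
from ang import *
np.set_printoptions(precision=4,suppress=True)
s=readout.get_state();print(s['clock'],s['tcp_pos'],s['force'],s['dq'].max())
meas()
im=capture('side');old=np.load('pics/side0.npy');np.save('pics/side9.npy',im)
for n in('scene',):
    im=capture(n).astype(int);old=np.load('pics/scene0.npy').astype(int)
    for nm,(x,y,w,h) in dict(brush=(268,204,75,62),tub=(375,218,90,80),flask=(430,182,35,42)).items():
        if nm=='brush': f=lambda i:(i[...,2]>i[...,0]+40)
        elif nm=='flask': f=lambda i:(i[...,0]>i[...,2]*2.2)&(i[...,0]<150)&(i[...,1]<.6*i[...,0])
        else: f=lambda i:(i.min(2)>150)
        print(nm,[np.array(np.nonzero(f(i[y:y+h,x:x+w]))).mean(1) for i in(old,im)])
E
```

```text
12.7 [ 0.5146 -0.1918  0.0713] [ 0.2037 -0.3806 -0.1942] 0.607964469875916
corner (np.int64(279), np.float64(151.71428571428572)) 1499 150 153 theta~ 0.04663831987967268 r 0.17284236723073879
brush [array([28.086 , 33.3302]), array([27.9249, 33.1056])]
tub [array([44.5221, 41.9881]), array([44.5182, 42.0213])]
flask [array([26.4844, 15.6128]), array([26.3861, 15.8707])]
```

```bash
python3 -c "
from bench import order
print(order.hand_in())"
```

```text
the job is handed in; nothing more can be done
None
```

I tipped the lid forward, caught it at about 0.6 rad, lowered it shut by 11.6 s and handed the job in with the hand clear; the force reversal and the unchanged lip corner after release both say it is shut, the tub, bottle and brush look unmoved, and no verdict came back.

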